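Slide the clipboard out level with its neighbour

ROBOT

A 6-joint arm with a two-finger parallel gripper is mounted at the origin on the work surface. World frame = base frame: x ahead of the robot, y to its left, z up, the work surface at z = 0. Lengths are in m, angles in rad, forces in N, time in s.
With the tool pointing down it reaches from about 0.3 to 0.775 m from the base axis. Payload 14.6 kg.
Tool frame: the origin (TCP) lies at the very end of the fingers, on their centre line; the grasp point (between the pads) lies 19 mm behind it; x points along the fingers, y is the direction in which the jaws open and shut, and the axes are right-handed (so a half turn about x gives the same grasp; the last joint's range is limited). The gripper opens to 94 mm and grips with 3 to 60 N. Pads are 16 mm wide; open, the fingers measure 119 mm over their backs; the gripper's body (75 mm by 177 mm) begins 78 mm behind the grasp point.
Start: joints at [-1.209, 0.3, 1.521, -0, 1.321, -0.067], TCP at [0.229, -0.5, 0.205] pointing down, gripper open.
Joint ranges: [-3.03, 3.03], [-0.79, 2.21], [0.23, 2.52], [-1.04, 4.18], [0, 3.07], [-2.55, 2.55]. Speed limits (rad/s): [2.22, 2.22, 2.57, 3.14, 3.14, 3.14].

INTERFACE

Orientations are given as [roll, pitch, yaw] about the fixed x, y, z axes, in that order (R = Rz(yaw) Ry(pitch) Rx(roll)).
In Python, from station import ctrl, viewer, hand_in gives the robot as it stands. The module is installed in compiled form; this text tells all that it offers.
- The arm moves only by the tool play_rows, never from a script. Its argument "deltas" is a list that holds one entry, the list of rows, each a list of 7 numbers: the shift along the tool's x, y, z in mm, then the turn, a rotation vector about the tool's x, y, z in rad, then the finger opening in mm, from 0 to 94. In form: [[[dx, dy, dz, ax, ay, az, gripper], ...]]. A call has 1 to 10 rows; each row shifts and turns the commanded pose from where the row before left it, along the tool's axes as they then stand; what a row does not reach is not made up. A row lasts 1/10 s, in which the tool goes at most 50 mm and 8.59 degrees, less where a joint would pass 70% of its speed; a pose out of reach is approached as far as the arm can. A call with a gripper value outside its range is refused whole. The fingers move at their own pace and stop on an object; "grip_force" is the grip in N (left out, the last holds). Time passes only in rows, so rows that do not move let the fingers close. It gives the time, the measured TCP pose, the force and the opening at its end, in the units of the state.
- ctrl.get_obs(): the state, without advancing time (a new reading comes with each control period).
- viewer.camera(name): name is "scene" or "top"; returns a dict with "img" (400x640x3 uint8, red, green, blue), "fx", "fy", "cx", "cy" (pixels), "rvec" (rotation vector, rad) and "tvec" (3), from world to camera coordinates, as OpenCV has them. Camera axes: x right, y down, z forward; pixel columns grow to the right and rows downward; lengths in m; the calibration is good to about 2 mm. A picture is of the moment at which its call begins. There is no depth.
- hand_in(): hands the job in, once; it reports no verdict.
The state is a dict: "time_s": time; "qpos": joint angles; "joint_vel": joint speeds; "tau": joint torques, N m; "ee_pos": TCP position; "eef_rot": TCP orientation; "force": force on the tool from outside, world axes, zero at the start; "moment": the same for the moment, N m; "grip_width": finger opening in m.
Only numpy, scipy, OpenCV 4.12 (cv2) and the standard library are available. Lean on these libraries where they do the work, as an engineer would, in place of code of your own. Each camera call takes 0.05 s, during which the arm holds its last target.

TASK

Two tally clipboards lie flat on the low plywood step; one already sticks out over the step's far edge, the other lies wholly on the step. Push the one that lies wholly on the step out over that far edge with your fingertips, until it sticks out just as far as its neighbour and lies square to the edge, so that a volunteer across the table can take both. Do not lift or tilt it, and leave the neighbour and the three low tins on the step where they are.

Things in the scene. Friction and masses are not known exactly. Their poses are not given: they have to be found in the camera images.
- board: the clipboard to push: a stiff wooden board 150 (own x) x 110 (own y) x 8 mm thick, 0.15 to 0.27 kg, with a white sheet and, along its front (+x) edge, a steel clip bar 80 mm wide (own y) that rises 20 mm above the underside and covers own x from +48 to +68 mm. Origin: centre of its underside. Own +x points towards the step's far edge; it starts up to 0.25 rad out of square, wholly on the step, the middle of its front edge 25 to 68 mm short of the step's edge
- board_front (a point): middle of the front (+x) edge of the board to push, 75 mm from its origin along own x, 4 mm above its underside; axes as the board's
- other_board: the neighbour, a clipboard of the same make and size, in the other lane of the step, already square (within 0.02 rad) and sticking 28 to 48 mm out over the step's far edge; not to be moved. Origin: centre of its underside, +x outwards over the edge
- other_board_front (a point): middle of the neighbour's front (+x) edge, 75 mm from its origin along own x, 4 mm above its underside; axes as the neighbour's
- step: low fixed plywood platform on the table, 300 (own x) x 640 (own y) mm, its flat top 60 mm above the table. Origin: centre of its underside at table height. Own +x points away from the robot, square to the far edge over which the boards stick out; the far edge is 150 mm from the origin. Two lanes run along own x, 125 mm left and right of the middle, marked by flush white tape; which board lies in which lane varies
- step_edge (a point): middle of the step's far edge, at the height of its top; axes as the step's
- small_tin: tin 54 mm across, 45 mm tall, standing on the step midway between the lanes, beside the boards; not to be disturbed. Origin: centre of its underside
- low_tin: tin 76 mm across, 40 mm tall, standing on the step outside one lane, about 265 mm from its middle along own y; not to be disturbed. Origin: centre of its underside
- fish_tin: tin 76 mm across, 36 mm tall, standing on the step outside the other lane, about 265 mm from its middle along own y; not to be disturbed. Origin: centre of its underside
There are look-alikes about, which are no part of the job. Leave any red look-alike of the board alone.

How it is judged:
At the end, for the whole second after the job is handed in: the pushed board lies flat and at rest on the step, its front edge level with the neighbour's within 9 mm, sticking out over the step's far edge, square to it within 0.10 rad; the neighbour is within 8 mm and each of the three tins on the step within 20 mm of where they started (x of board_front in the frame of other_board_front between -0.009 and 0.009 m and x of board_front in the frame of step_edge between 0.018 and 0.06 m and height (world z) of board between 0.057 and 0.063 m and angle between the x axis of board and the x axis of step, either way round below 0.1 rad and angle between board's own z axis and vertical below 0.04 rad and linear speed of board below 0.01 m/s and distance of other_board from where it was at the start of the episode below 0.008 m and distance of each of small_tin, low_tin, fish_tin from where it was at the start of the episode below 0.02 m); the robot touches nothing.
It fails at once if the board is lifted off the step by more than 8 mm (height (world z) of board above 0.068 m).
It fails at once if the board is tilted or falls (angle between board's own z axis and vertical above 0.15 rad or height (world z) of board below 0.045 m).
It fails at once if the neighbour is moved more than 12 mm or lifted (distance of other_board from where it was at the start of the episode above 0.012 m or height (world z) of other_board above 0.068 m).
It fails at once if a tin on the step is knocked over, lifted or shoved more than 25 mm (distance of any of small_tin, low_tin, fish_tin from where it was at the start of the episode above 0.025 m or angle between any of small_tin, low_tin, fish_tin's own z axis and vertical above 0.5 rad).
It also fails if it takes over 37 s, if anything falls off the work surface, if the arm or the gripper's body presses on something with over 40 N, if the wrist force passes 120 N, or if a joint passes its speed limit or range.

## Working session

There is one attempt and no reset: what is moved stays moved. The work goes in short steps, Python scripts to look and compute and a tool call to move; the robot and the scene stay as the last step left them, time stands still between calls to the robot, and variables do not carry over. Pictures are saved under pics/ and viewed, and the job is handed in when it is done.

Besides the shell and the picture viewer there is one more tool, called after "Call:" as name(argument=value, ...) on one line, values as JSON. play_rows: Moves the arm, as the interface text tells. Its arguments: {"type":"object","properties":{"deltas":{"type":"array","items":{"type":"array","items":{"type":"array","items":{"type":"number"}}}},"grip_force":{"type":"number"}},"required":["deltas"]}

```bash
mkdir -p pics
python3 - <<'E'
from station import ctrl, viewer
import cv2
print(ctrl.get_obs())
for n in("scene","top"):
    c=viewer.camera(n); cv2.imwrite(f"pics/{n}0.png",c["img"][:,:,::-1]); print(n,{k:v for k,v in c.items() if k!="img"})
E
```

```text
{'time_s': 0.0, 'qpos': array([-1.20862843e+00,  3.00492660e-01,  1.52159539e+00, -3.60754139e-05,
        1.32067173e+00, -6.65962353e-02]), 'joint_vel': array([-0.00015773, -0.00031357, -0.00121553, -0.00131216, -0.00063323,
        0.00065679]), 'tau': array([ 2.11798630e-05, -5.31806839e+01, -3.52738559e+01,  7.08671822e-02,
        2.43711344e-02, -1.22061506e-04]), 'ee_pos': array([ 0.22855829, -0.49997239,  0.20486845]), 'eef_rot': array([-1.60746249,  1.56962869,  1.96290325]), 'force': array([-0.17069872, -0.0073777 , -0.07284982]), 'moment': array([ 0.00575407,  0.03036598, -0.03155565]), 'grip_width': 0.0937759198461349}
scene {'fx': 390.04180648972215, 'fy': 390.04180648972215, 'cx': 324.33240580275213, 'cy': 199.16280045722326, 'rvec': array([ 2.24132629,  1.2582824 , -0.38947676]), 'tvec': array([-0.2835792 , -0.32689081,  1.17714347])}
top {'fx': 414.3365342137689, 'fy': 414.3365342137689, 'cx': 316.62075910179476, 'cy': 204.10327848066666, 'rvec': array([ 2.0948343 , -2.16008147,  0.17836327]), 'tvec': array([0.03590058, 0.52642096, 0.85260612])}
```

View pics/scene0.png

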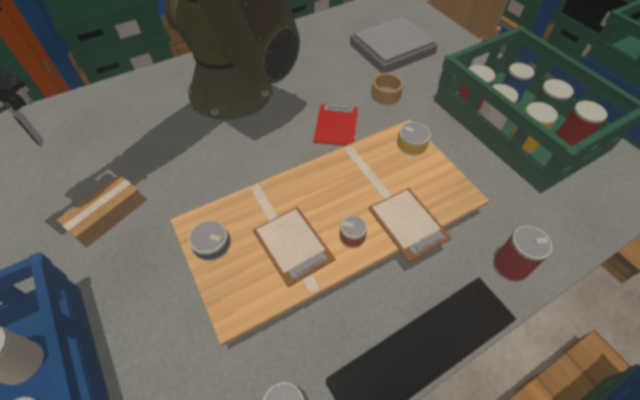

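View pics/top0.png

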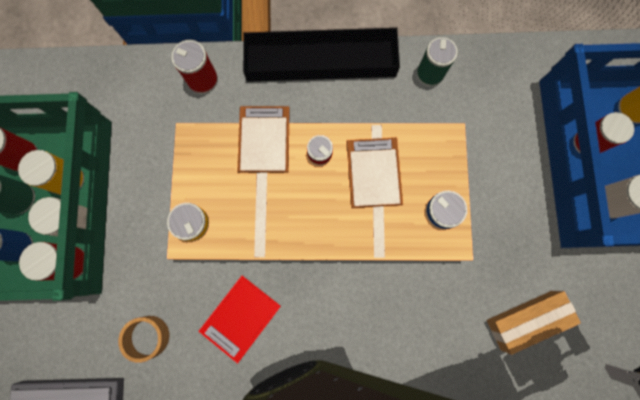

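The top view shows the board to push at about (375,172), the neighbour at (263,140), and tins at (319,149), (447,210) and (187,222). Next I'll enlarge the image to pick out the corners.

Run:
```python
import cv2
im=cv2.imread("pics/top0.png")
cv2.imwrite("pics/top0b.png",cv2.resize(im[95:220,335:415],None,fx=7,fy=4.8*1.0 if 0 else 4.6,interpolation=cv2.INTER_CUBIC) if 0 else cv2.resize(im[120:220,335:415],None,fx=6,fy=6,interpolation=cv2.INTER_CUBIC))
cv2.imwrite("pics/top0c.png",cv2.resize(im[95:185,225:345],None,fx=6,fy=6,interpolation=cv2.INTER_CUBIC))
cv2.imwrite("pics/top0d.png",cv2.resize(im[110:270,160:480],None,fx=2.5,fy=2.5,interpolation=cv2.INTER_CUBIC))
```

```text
(no output)
```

View pics/top0b.png

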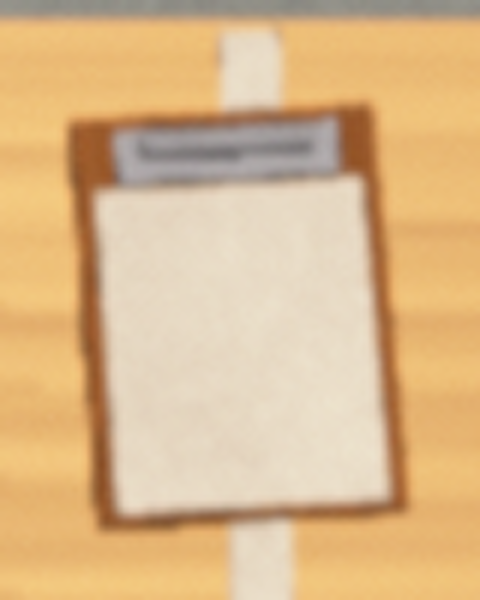

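View pics/top0c.png

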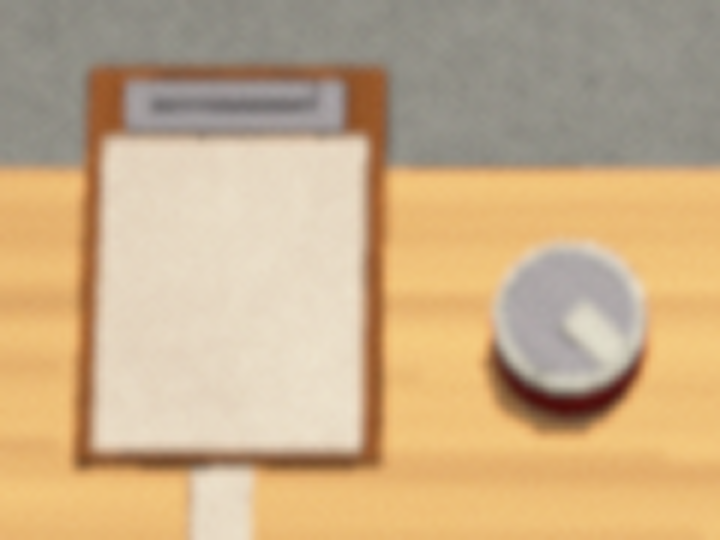

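View pics/top0d.png

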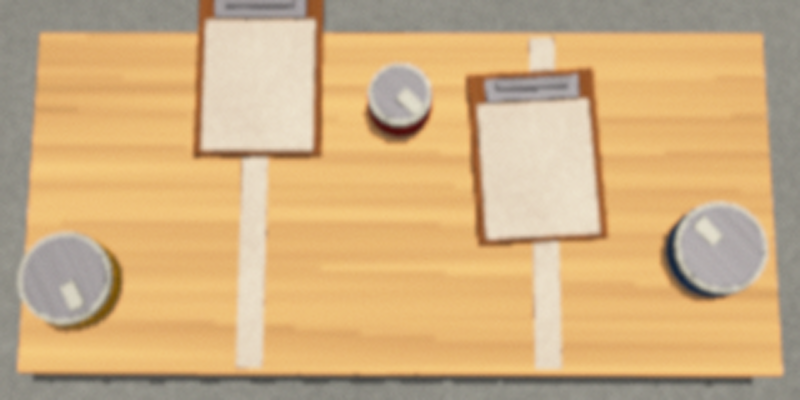

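```bash
cat > h.py <<'E'
import numpy as np, cv2
def unproj(c,px,z):
    R,_=cv2.Rodrigues(c["rvec"]);t=np.asarray(c["tvec"]).reshape(3)
    px=np.atleast_2d(px).astype(float)
    d=np.c_[(px[:,0]-c["cx"])/c["fx"],(px[:,1]-c["cy"])/c["fy"],np.ones(len(px))]@R
    o=-R.T@t
    return o+d*((z-o[2])/d[:,2])[:,None]
def proj(c,P):
    K=np.array([[c["fx"],0,c["cx"]],[0,c["fy"],c["cy"]],[0,0,1.]])
    return cv2.projectPoints(np.atleast_2d(P).astype(float),np.array(c["rvec"]),np.array(c["tvec"]),K,None)[0][:,0]
def crop(p,off,s): return np.array(off)+(np.array(p)+.5)/s-.5
def fit(P,L,W):
    # corners order TL,TR,BR,BL (front-left,front-right,back-right,back-left)
    M=np.array([[L/2,W/2],[L/2,-W/2],[-L/2,-W/2],[-L/2,W/2]])
    c=P[:,:2].mean(0);Q=P[:,:2]-c
    a=np.arctan2((M[:,0]*Q[:,1]-M[:,1]*Q[:,0]).sum(),(M*Q).sum())
    R=np.array([[np.cos(a),-np.sin(a)],[np.sin(a),np.cos(a)]])
    return c,a,np.linalg.norm(Q-M@R.T,axis=1)
E
python3 - <<'E'
from h import *
from station import viewer
c=viewer.camera("top")
for n,p,o,s,z,L,W in (("board",[(72,122),(372,106),(406,510),(100,528)],(335,120),6,.068,.15,.11),
 ("other",[(90,68),(386,68),(381,466),(78,466)],(225,95),6,.068,.15,.11),
 ("step",[(40,33),(763,33),(781,373),(18,373)],(160,110),2.5,.06,.3,.64)):
    P=unproj(c,crop(p,o,s),z); ce,a,r=fit(P,L,W)
    print(n,P[:,:2].round(4).tolist(),"c",ce.round(4),"a",round(a,4),"res",r.round(4),"front",(ce+L/2*np.array([np.cos(a),np.sin(a)])).round(4))
for n,u,z in (("small",crop((570,318),(225,95),6),.045),("low",crop((719,249),(160,110),2.5),.04),("fish",crop((67,279),(160,110),2.5),.038)):
    print(n,unproj(c,u,.06+z)[:, :2])
E
```

```text
board [[0.6628, -0.0496], [0.6653, -0.1584], [0.5167, -0.1609], [0.5137, -0.0532]] c [ 0.5896 -0.1055] a 0.0222 res [0.0009 0.0007 0.0015 0.001 ] front [ 0.6646 -0.1039]
other [[0.749, 0.1833], [0.7453, 0.0742], [0.5947, 0.0788], [0.5982, 0.1872]] c [0.6718 0.1309] a -0.0299 res [0.0007 0.0006 0.0008 0.0009] front [0.7467 0.1286]
step [[0.7174, 0.3266], [0.696, -0.3122], [0.399, -0.2999], [0.4183, 0.3363]] c [0.5577 0.0127] a -0.0327 res [0.0013 0.0011 0.0029 0.0011] front [0.7076 0.0078]
small [[0.6356445 0.0098233]]
low [[ 0.49877554 -0.24477182]]
fish [[0.49099481 0.28492132]]
```

```bash
cat >> h.py <<'E'
from scipy.spatial.transform import Rotation as Rn
SY=-0.032
E0=np.array([0.7076,0.0078]); ex=np.array([np.cos(SY),np.sin(SY)]); ey=np.array([-np.sin(SY),np.cos(SY)])
def sf(p): d=np.asarray(p)[:2]-E0; return np.array([d@ex,d@ey])   # world->step edge frame
def ws(s): return E0+s[0]*ex+s[1]*ey
def report(o,target=None,sgn=1):
    R=Rn.from_euler("xyz",o["eef_rot"]).as_matrix()
    print("t",o["time_s"],"pos",o["ee_pos"].round(4),"sf",sf(o["ee_pos"]).round(4),"F",o["force"].round(2),"w",round(o["grip_width"],4))
    print(R.round(3).tolist())
    x=np.array([0,0,-1.]);y=sgn*np.r_[ey,0];Rt=np.c_[x,y,np.cross(x,y)]
    print("rotvec tool",Rn.from_matrix(R.T@Rt).as_rotvec().round(4))
    if target is not None: print("shift in current tool mm",(1e3*R.T@(target-o["ee_pos"])).round(1),"in target axes",(1e3*Rt.T@(target-o["ee_pos"])).round(1))
E
python3 - <<'E'
from h import *
from station import ctrl
print("board front sf",sf([.6646,-.1039]),"centre",sf([.5896,-.1055]),"rear corners",sf([.5137,-.0532]),sf([.5167,-.1609]),"other front",sf([.7467,.1286]),"tin",sf([.4988,-.2448]))
o=ctrl.get_obs()
s=sf([.5147,-.1072]);print(s)
T=np.r_[ws([s[0]-0.035,s[1]]),.12]; print(T)
report(o,T,1);report(o,T,-1)
E
```

```text
board front sf [-0.0394042  -0.11301858] centre [-0.11431461 -0.11701735] rear corners [-0.19184906 -0.06717251] [-0.18540479 -0.17472139] other front [0.03521504 0.12198914] tin [-0.20061128 -0.25915114]
[-0.18912187 -0.12111287]
[ 0.47971792 -0.10608019  0.12      ]
t 0.15 pos [ 0.2286 -0.5     0.205 ] sf [-0.4625 -0.5229] F [-0.43 -0.62 -0.5 ] w 0.0942
[[-0.0, 0.416, -0.909], [0.001, -0.909, -0.416], [-1.0, -0.001, -0.0]]
rotvec tool [-2.6808e+00 -1.2000e-03  2.0000e-04]
shift in current tool mm [  85.3 -253.8 -392.2] in target axes [ 85.  401.8 238.4]
t 0.15 pos [ 0.2286 -0.5     0.205 ] sf [-0.4625 -0.5229] F [-0.43 -0.62 -0.5 ] w 0.0942
[[-0.0, 0.416, -0.909], [0.001, -0.909, -0.416], [-1.0, -0.001, -0.0]]
rotvec tool [4.608e-01 2.000e-04 9.000e-04]
shift in current tool mm [  85.3 -253.8 -392.2] in target axes [  85.  -401.8 -238.4]
```

Call:
play_rows(deltas=[[[0,-20,-25,0.1152,0,0,60],[0,-20,-25,0.1152,0,0,60],[0,-20,-25,0.1152,0,0,60],[0,-20,-25,0.1152,0,0,60],[0,-30,-15,0,0,0,60],[0,-30,-15,0,0,0,60],[0,-30,-15,0,0,0,60]]])

```text
time_s: 0.85
ee_pos: [0.3528, -0.3085, 0.2053]
eef_rot: [-0.812, 1.57, 2.297]
force: [0.1, -0.5, 0.6]
grip_width: 0.0604
```

Run:
```python
from h import *
from station import ctrl
report(ctrl.get_obs(),np.array([.4797,-.1061,.12]),-1)
```

```text
t 0.85 pos [ 0.3528 -0.3085  0.2053] sf [-0.3445 -0.3275] F [ 0.11 -0.53  0.61] w 0.0604
[[-0.0, -0.032, -0.999], [0.0, -0.999, 0.032], [-1.0, -0.0, 0.0]]
rotvec tool [-0.0001  0.0002  0.0002]
shift in current tool mm [  85.3 -206.4 -120.4] in target axes [  85.3 -206.4 -120.4]
```

Call:
play_rows(deltas=[[[0,-30,-17,0,0,0,60],[0,-30,-17,0,0,0,60],[0,-30,-17,0,0,0,60],[0,-30,-17,0,0,0,60],[0,-30,-17,0,0,0,60],[0,-30,-17,0,0,0,60],[20,-26,-18,0,0,0,60],[30,0,0,0,0,0,60],[35,0,0,0,0,0,60],[0,0,0,0,0,0,60]]])

```text
time_s: 1.85
ee_pos: [0.4769, -0.1069, 0.1168]
eef_rot: [-0.258, 1.564, 2.852]
force: [-0.7, -0.5, 0.0]
grip_width: 0.06
```

Run:
```python
from h import *
from station import ctrl,viewer
report(ctrl.get_obs(),np.array([.4797,-.1061,.0635]),-1)
c=viewer.camera("top");cv2.imwrite("pics/top1.png",cv2.resize(c["img"][100:270,290:480,::-1],None,fx=3.5,fy=3.5,interpolation=cv2.INTER_CUBIC))
c=viewer.camera("scene");cv2.imwrite("pics/scene1.png",cv2.resize(c["img"][150:350,150:450,::-1],None,fx=2.5,fy=2.5,interpolation=cv2.INTER_CUBIC))
```

```text
t 1.85 pos [ 0.4769 -0.1069  0.1168] sf [-0.227  -0.1221] F [-0.68 -0.5   0.04] w 0.06
[[-0.007, -0.032, -0.999], [0.002, -0.999, 0.032], [-1.0, -0.002, 0.007]]
rotvec tool [0.0004 0.0069 0.0018]
shift in current tool mm [53.3 -0.8 -3.2] in target axes [53.3 -0.9 -2.8]
```

View pics/top1.png

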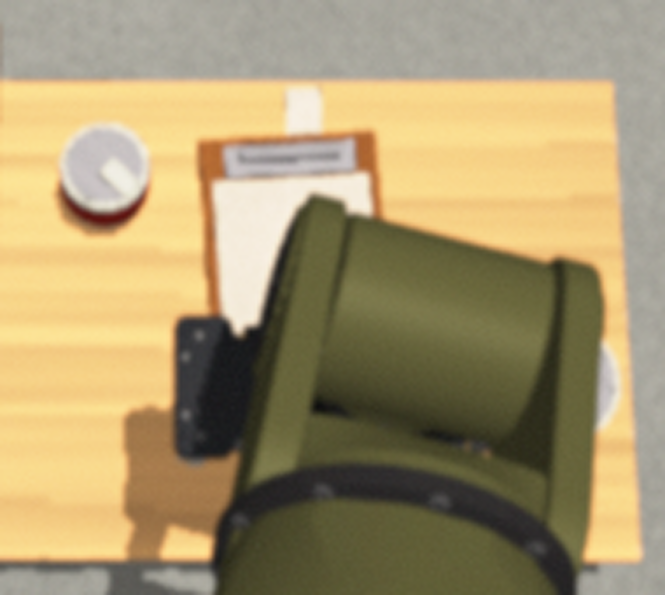

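View pics/scene1.png

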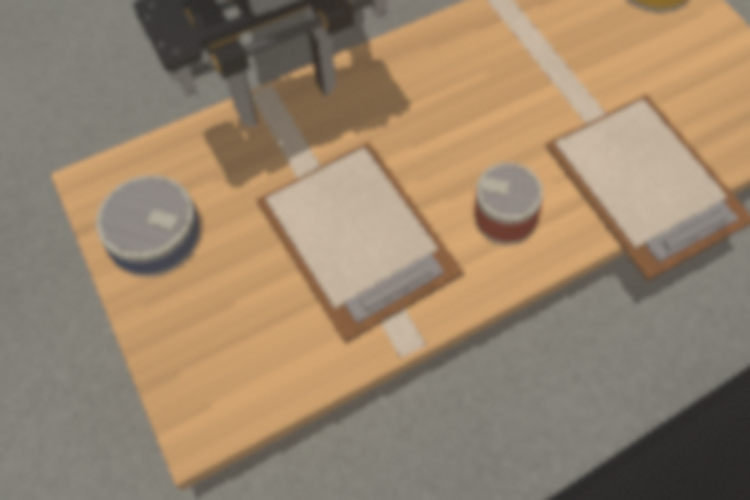

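Fingers hang behind the rear edge, clear of everything: they are at (245,100) and (320,80) in the scene crop, with the board's rear edge at (262,200)-(368,148). I'll descend next.

Call:
play_rows(deltas=[[[15,0,0,0,0.007,0,60],[15,0,0,0,0,0,60],[12,0,0,0,0,0,60],[7,0,0,0,0,0,60],[0,0,0,0,0,0,60]]])

```text
time_s: 2.45
ee_pos: [0.4792, -0.1079, 0.0715]
eef_rot: [-3.128, 1.564, -0.019]
force: [-0.2, 0.0, 0.4]
grip_width: 0.0601
```

Run:
```python
from h import *
from station import ctrl,viewer
report(ctrl.get_obs(),np.array([.4797,-.1061,.0635]),-1)
```

```text
t 2.45 pos [ 0.4792 -0.1079  0.0715] sf [-0.2246 -0.1229] F [-0.24  0.05  0.37] w 0.0601
[[0.007, -0.032, -0.999], [-0.0, -0.999, 0.032], [-1.0, -0.0, -0.007]]
rotvec tool [-0.0002 -0.0067  0.0001]
shift in current tool mm [ 8.  -1.8 -0.4] in target axes [ 8.  -1.8 -0.5]
```

Call:
play_rows(deltas=[[[4,-2,0,0,-0.007,0,60],[4,0,0,0,0,0,60],[0,0,0,0,0,0,60],[0,0,0,0,0,0,60]]])

```text
time_s: 2.85
ee_pos: [0.4793, -0.1058, 0.0636]
eef_rot: [2.797, 1.571, -0.376]
force: [0.8, 0.6, 0.6]
grip_width: 0.0594
```

Run:
```python
from h import *
from station import ctrl,viewer
report(ctrl.get_obs(),np.array([.4797,-.1061,.0635]),-1)
c=viewer.camera("scene");cv2.imwrite("pics/scene2.png",cv2.resize(c["img"][150:350,150:450,::-1],None,fx=2.5,fy=2.5,interpolation=cv2.INTER_CUBIC))
```

```text
t 2.85 pos [ 0.4793 -0.1058  0.0636] sf [-0.2245 -0.1208] F [0.76 0.57 0.57] w 0.0594
[[0.0, -0.032, -0.999], [-0.0, -0.999, 0.032], [-1.0, 0.0, -0.0]]
rotvec tool [ 0.0001 -0.0001 -0.    ]
shift in current tool mm [ 0.1  0.3 -0.4] in target axes [ 0.1  0.3 -0.4]
```

View pics/scene2.png

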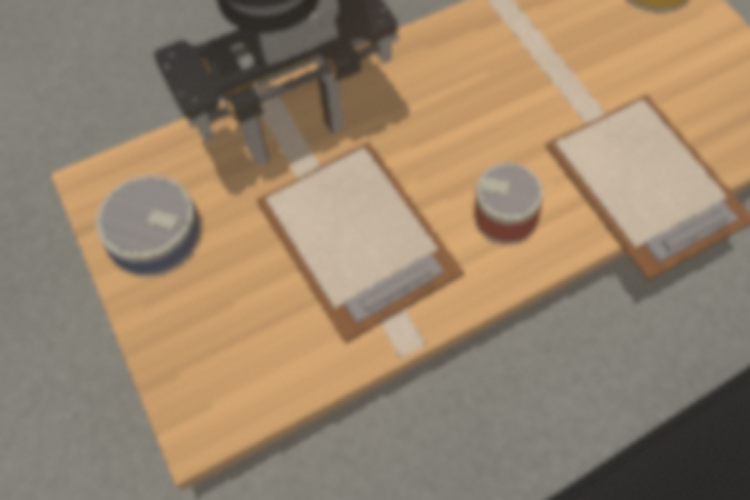

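The fingertips are 3.6 mm above the step, behind the rear edge. I'll push slowly along -z of the tool.

Call:
play_rows(deltas=[[[0,0,-5,0,0,0,60],[0,0,-5,0,0,0,60],[0,0,-5,0,0,0,60],[0,0,-4,0,0,0,60],[0,0,-4,0,0,0,60],[0,0,-4,0,0,0,60],[0,0,-4,0,0,0,60],[0,0,-4,0,0,0,60],[0,0,-4,0,0,0,60],[0,0,-4,0,0,0,60]]])

```text
time_s: 3.9
ee_pos: [0.5225, -0.1072, 0.0634]
eef_rot: [-0.039, 1.571, 3.071]
force: [-0.1, -0.0, -0.6]
grip_width: 0.0602
```

Call:
play_rows(deltas=[[[0,0,-4,0,0,0,60],[0,0,-4,0,0,0,60],[0,0,-4,0,0,0,60],[0,0,-4,0,0,0,60],[0,0,-4,0,0,0,60],[0,0,-4,0,0,0,60],[0,0,-4,0,0,0,60],[0,0,-3,0,0,0,60],[0,0,0,0,0,0,60],[0,0,0,0,0,0,60]]])

```text
time_s: 4.9
ee_pos: [0.5533, -0.1082, 0.0635]
eef_rot: [2.929, 1.571, -0.244]
force: [0.2, -0.3, 0.5]
grip_width: 0.0599
```

Run:
```python
from h import *
from station import ctrl,viewer
report(ctrl.get_obs(),np.r_[ws([-.1228,-.121]),.0635],-1)
c=viewer.camera("scene");cv2.imwrite("pics/scene3.png",cv2.resize(c["img"][150:350,150:450,::-1],None,fx=2.5,fy=2.5,interpolation=cv2.INTER_CUBIC))
c=viewer.camera("top");cv2.imwrite("pics/top3.png",cv2.resize(c["img"][90:190,225:355+60,::-1],None,fx=4,fy=4,interpolation=cv2.INTER_CUBIC))
```

```text
t 4.9 pos [ 0.5533 -0.1082  0.0635] sf [-0.1505 -0.1208] F [ 0.16 -0.31  0.53] w 0.0599
[[0.0, -0.032, -0.999], [-0.0, -0.999, 0.032], [-1.0, 0.0, -0.0]]
rotvec tool [-0.     -0.0002 -0.    ]
shift in current tool mm [ -0.    0.2 -27.7] in target axes [ -0.    0.2 -27.7]
```

View pics/scene3.png

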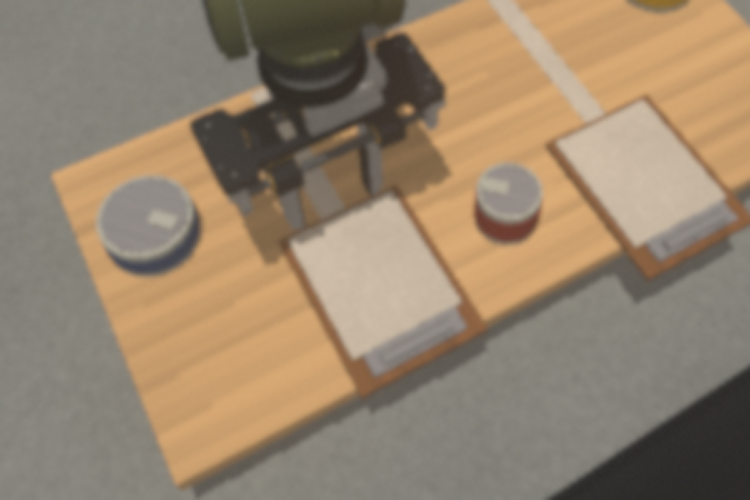

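View pics/top3.png

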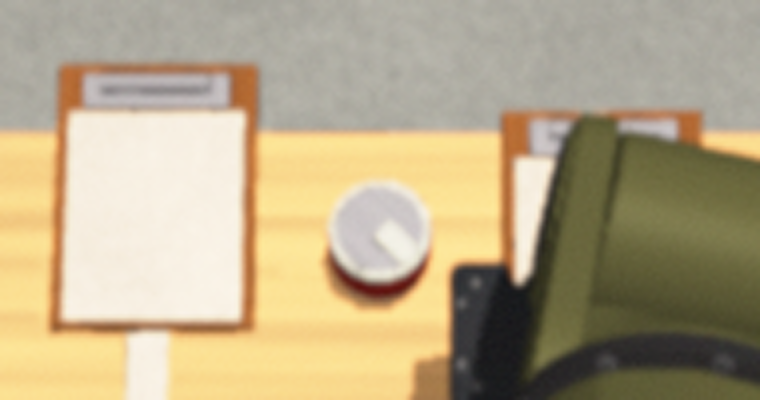

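The pushed board's front corners are at (503,111) and (702,111) in the top crop. The neighbour's are at (60,66) and (258,66).

Run:
```python
from h import *
from station import viewer
c=viewer.camera("top")
P=unproj(c,crop([(503,111),(702,111),(60,66),(258,66)],(225,90),4),.068)
for p in P: print(sf(p))
```

```text
[ 0.00870235 -0.06767506]
[ 0.00853974 -0.17659888]
[0.03527105 0.17659909]
[0.03507759 0.06712567]
```

Call:
play_rows(deltas=[[[0,0,-3,0,0,0,60],[0,0,-3,0,0,0,60],[0,0,-3,0,0,0,60],[0,0,-3,0,0,0,60],[0,0,-3,0,0,0,60],[0,0,-3,0,0,0,60],[0,0,-3,0,0,0,60],[0,0,-3,0,0,0,60],[0,0,0,0,0,0,60],[0,0,0,0,0,0,60]]])

```text
time_s: 6.05
ee_pos: [0.5773, -0.1089, 0.0634]
eef_rot: [3.125, 1.57, -0.049]
force: [-1.1, 0.1, -0.2]
grip_width: 0.0599
```

Run:
```python
from h import *
from station import ctrl,viewer
report(ctrl.get_obs(),np.r_[ws([-.1228,-.121]),.0635],-1)
c=viewer.camera("top");cv2.imwrite("pics/top4.png",cv2.resize(c["img"][90:190,225:355+60,::-1],None,fx=4,fy=4,interpolation=cv2.INTER_CUBIC))
```

```text
t 6.05 pos [ 0.5773 -0.1089  0.0634] sf [-0.1265 -0.1208] F [-1.08  0.1  -0.25] w 0.0599
[[0.0, -0.032, -0.999], [-0.0, -0.999, 0.032], [-1.0, 0.0, -0.0]]
rotvec tool [-0.     -0.0004 -0.    ]
shift in current tool mm [-0.1  0.2 -3.7] in target axes [-0.1  0.2 -3.7]
```

View pics/top4.png

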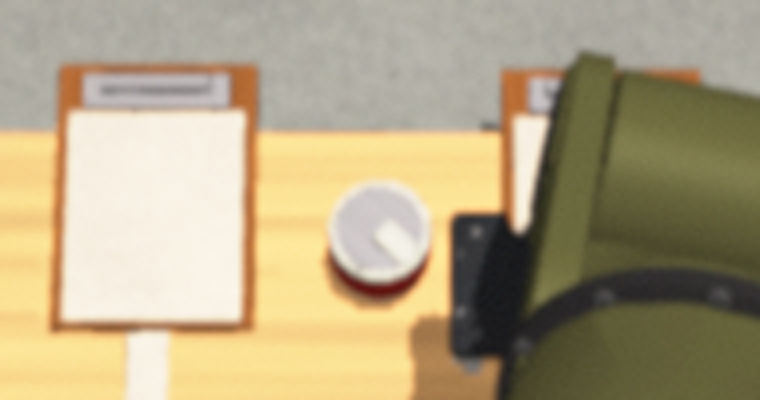

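The front edge is at row 70 and the neighbour's at row 66, about 2.4 mm short. I'll push 2.5 mm more, back off, and rise.

Call:
play_rows(deltas=[[[0,0,-1.5,0,0,0,60],[0,0,-1,0,0,0,60],[0,0,0,0,0,0,60],[0,0,0,0,0,0,60],[0,0,5,0,0,0,60],[0,0,10,0,0,0,60],[0,0,15,0,0,0,60],[-5,0,10,0,0,0,60],[-20,0,0,0,0,0,60],[-30,0,0,0,0,0,60]]])

```text
time_s: 7.1
ee_pos: [0.5386, -0.1075, 0.1184]
eef_rot: [-0.24, 1.568, 2.87]
force: [0.4, -0.5, -0.1]
grip_width: 0.0602
```

Call:
play_rows(deltas=[[[-40,0,0,0,0,0,60],[-30,20,30,0,0,0,60],[0,30,30,0,0,0,60],[0,40,30,0,0,0,60],[0,40,20,0,0,0,60],[0,40,20,0,0,0,60],[0,40,0,0,0,0,60],[0,30,0,0,0,0,60],[0,0,0,0,0,0,60],[0,0,0,0,0,0,60]]])

```text
time_s: 8.1
ee_pos: [0.4018, -0.3434, 0.1885]
eef_rot: [-1.432, 1.571, 1.676]
force: [-0.7, -0.1, 1.2]
grip_width: 0.0598
```

Run:
```python
from h import *
from station import ctrl,viewer
report(ctrl.get_obs())
c=viewer.camera("top");cv2.imwrite("pics/top5.png",cv2.resize(c["img"][90:190,225:415,::-1],None,fx=4,fy=4,interpolation=cv2.INTER_CUBIC));cv2.imwrite("pics/top5f.png",c["img"][:,:,::-1])
c=viewer.camera("scene");cv2.imwrite("pics/scene5.png",cv2.resize(c["img"][110:350,150:500,::-1],None,fx=2.2,fy=2.2,interpolation=cv2.INTER_CUBIC))
```

```text
t 8.1 pos [ 0.4018 -0.3434  0.1885] sf [-0.2945 -0.3608] F [-0.75 -0.12  1.18] w 0.0598
[[-0.0, -0.033, -0.999], [0.0, -0.999, 0.033], [-1.0, -0.0, 0.0]]
rotvec tool [ 3.1405e+00  4.0000e-04 -1.0000e-04]
```

View pics/top5.png

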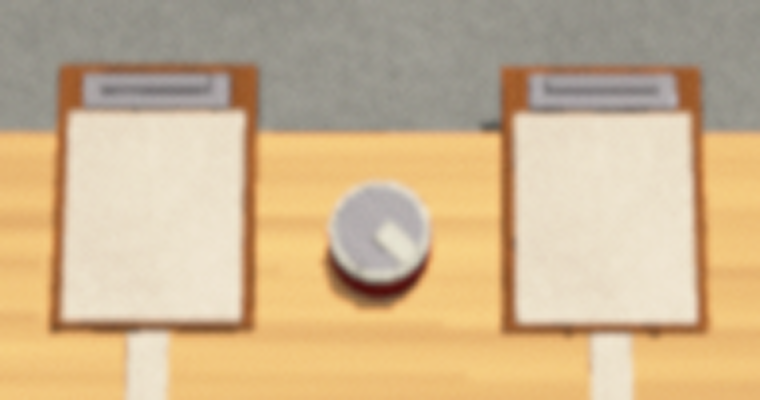

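View pics/top5f.png

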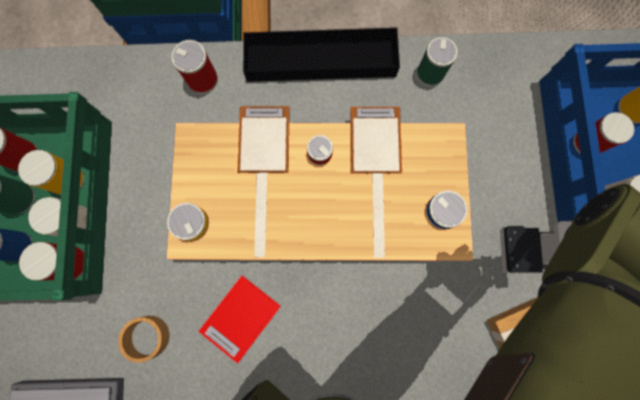

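View pics/scene5.png

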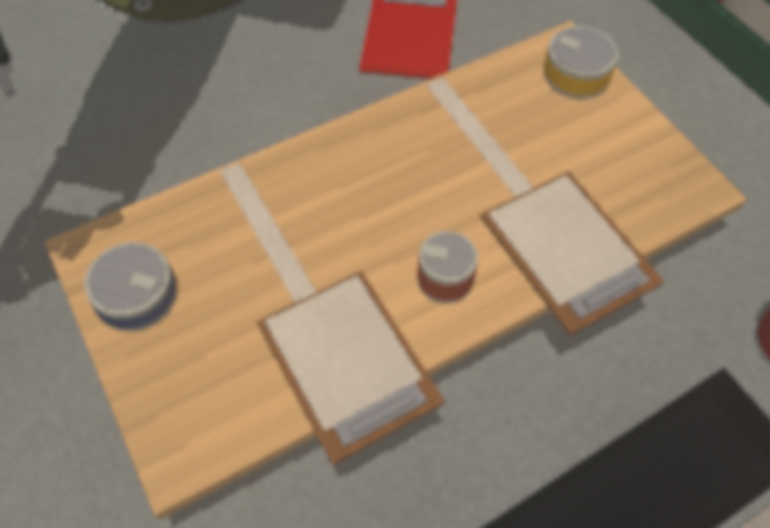

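The two boards look level: in the top crop the fronts are at rows 66 and 67.5 and the rears at rows 328 and 331. I'll check this with the numbers, then hand in.

Run:
```python
from h import *
from station import viewer,hand_in,ctrl
c=viewer.camera("top")
for n,q in (("board",[(501,67),(702,68),(705,331),(504,331)]),("other",[(60,66),(258,66),(253,328),(52,328)])):
    ce,a,r=fit(unproj(c,crop(q,(225,90),4),.068),.15,.11)
    print(n,"angle to step",round(a-SY,4),"front sf",sf(ce+.075*np.array([np.cos(a),np.sin(a)])).round(4),r.round(4))
a=cv2.imread("pics/top0.png").astype(int);b=cv2.imread("pics/top5f.png").astype(int)
for n,(x,y) in dict(small=(319,149),low=(447,210),fish=(187,222),nb=(263,140)).items():
    print(n,np.abs(a-b)[y-20:y+20,x-20:x+20].mean().round(2))
```

```text
board angle to step -0.0087 front sf [ 0.0342 -0.1219] [0.0004 0.0005 0.0017 0.0011]
other angle to step -0.0 front sf [0.0357 0.1218] [0.0005 0.0007 0.0011 0.0012]
small 5.81
low 6.39
fish 6.36
nb 6.22
```

```bash
python3 -c "
from station import hand_in
print(hand_in())"
```

```text
the job is handed in; nothing more can be done
None
```

I pushed the clipboard out over the far edge with two fingertips held 60 mm apart against its rear edge. I then backed the arm off clear of everything and handed the job in at about 8 s of the 37 s allowed.

- **Overhang:** from the last top picture, the board sticks out about 34.2 mm and the neighbour about 35.7 mm. That 1.5 mm difference is inside the 9 mm limit.
- **Squareness:** the board is about 0.009 rad out of square with the step, against a limit of 0.10 rad.
- **Neighbour and tins:** before and after pictures show no visible movement of the neighbour or the three tins. All four spots differ by a similar small amount (5.8 to 6.4), which I took to be camera noise.
- **Flatness:** I judged that the board lies flat from the pictures only. Force readings between moves stayed within about 1.3 N.

None of the checks failed or disagreed. The hand-in reports no verdict.

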